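Gauge the bush of a washing machine's belt take-up bearing

ROBOT

A 6-joint arm with a two-finger parallel gripper is mounted at the origin on the work surface. World frame = base frame: x ahead of the robot, y to its left, z up, the work surface at z = 0. Lengths are in mm, angles in rad, forces in N, time in s.
With the tool pointing down it reaches from about 400 to 925 mm from the base axis. Payload 12.5 kg.
Tool frame: the origin (TCP) lies on the centre line of the jaws, within the pads' length; the fingertips stand 17 mm ahead of it and the grasp point (between the pads) lies 2 mm behind it; z points along the fingers, y is the line along which they close (so a half turn about z gives the same grasp; the last joint's range is limited). The gripper opens to 95 mm and grips with 3 to 60 N. Pads are 20 mm wide; open, the fingers measure 119 mm over their backs; the gripper's body (75 mm by 180 mm) begins 59 mm behind the grasp point.
Start: joints at [-1.401, 0.491, 1.559, -0, 1.092, -0.106], TCP at [170.22, -601.39, 231.661] pointing down, gripper open.
Joint ranges: [-3.1, 3.1], [-0.84, 2.19], [0.05, 2.79], [-1.13, 4.28], [0.06, 2.93], [-2.69, 2.69]. Speed limits (rad/s): [2.22, 2.22, 2.79, 3.14, 3.14, 3.14].

INTERFACE

Orientations are given as [roll, pitch, yaw] about the fixed x, y, z axes, in that order (R = Rz(yaw) Ry(pitch) Rx(roll)).
In Python, from cell import env gives the robot as it stands.
- The arm moves only by the tool drive_tool, never from a script. Its argument "deltas" is text: rows parted by semicolons, each of 4 numbers parted by spaces: the shift along the world's x, y, z normalised to -1 to 1, where 1 is 100 mm, then the turn about the world's z normalised to -1 to 1, where 1 is 180 degrees. A call has 1 to 10 rows; each row shifts and turns the commanded pose from where the row before left it; what a row does not reach is not made up. A row lasts 1/12 s, in which the tool goes at most 41.7 mm and 7.16 degrees, less where a joint would pass 70% of its speed; a pose out of reach is approached as far as the arm can. A call with a number of a shift or a turn outside -1 to 1 is refused whole. A call with a gripper value outside its range is refused whole. "gripper" is the closure, from 0 (fully open) to 1 (shut), set as the call begins (left out, the last holds). The fingers move at their own pace and stop on an object; the grip force is fixed at half the most. Time passes only in rows, so rows that do not move let the fingers close. It gives the time, the measured TCP pose, the force, the opening and the grip force at its end, in the units of the state.
- env.state(): the state, without advancing time (a new reading comes with each control period).
- env.read_camera(name): name is "side" or "top" or "wrist"; returns (picture, depth): 480x640x3 uint8, red, green, blue; 480x640 float32, mm along the optical axis (not along the pixel's ray), 0 where there is no reading.
- env.camera_params(name): a dict with "mtx" (3x3 intrinsics, pixels), "camera_from_world" (4x4, takes a point from world to camera coordinates); the wrist camera has in their place "mount" (4x4, takes a point from camera to tool coordinates, whose origin is the TCP and whose axes are the flange's). Camera axes: x right, y down, z forward; pixel columns grow to the right and rows downward; lengths in mm; the calibration is good to about 2 mm. The wrist camera is an equidistant fisheye: a pixel r from the principal point sees the ray r / f radians off the axis. A picture is of the moment at which its call begins: read the wrist's pose just before it. camera_params takes no time and is no camera call.
- env.job_done(): hands the job in; it is judged then, once.
The state is a dict: "t": time; "joints": joint angles; "qvel": joint speeds; "tau": joint torques, N m; "eef_pos": TCP position; "tcp_rot": TCP orientation; "ft_force": force on the tool from outside, world axes, zero at the start; "moment": the same for the moment, N m; "opening": opening from 0.0 (shut) to 1.0 (fully open); "grip_force": force on a finger pad.
Only numpy, scipy, OpenCV 4.12 (cv2) and the standard library are available. Lean on these libraries where they do the work, as an engineer would, in place of code of your own. Each camera call takes 0.05 s, during which the arm holds its last target. There are 200 camera calls.

TASK

Take the double-ended plug gauge off its wooden rest, find the bore of the take-up bearing with its long go end and push that fully home, until the handle meets the bearing. Draw it out, then enter the small pilot of the thick no-go end into the bore (from either side of the bearing) and push steadily with about 10 N for about a second, to confirm that the thick part refuses to go in. Lay the gauge back in its rest and let go; never press the gauge on the bearing with more than 25 N, and leave the other things where they are.

Things in the scene. Friction and masses are not known exactly. Their poses are not given: they have to be found in the camera images.
- gauge: loose double-ended plug gauge, 0.24 to 0.39 kg, lying level. Origin: middle of its handle, on the axis; own x along it to the go end, z up. Handle: square bar 26 x 26 mm, x -45 to +45 mm; grip its middle across the 26 mm. Go end (+x): cylinder 19 mm in diameter, 36 mm long, tip chamfered 1.3 mm. No-go end (-x): cylinder 23.5 mm in diameter, 14 mm long, then a pilot 15 mm in diameter, 6 mm long
- go_tip (a point): centre of the go end's tip face, on the gauge's axis, 81 mm from the handle's middle
- go_shoulder (a point): centre of the handle's end face from which the go end stands out, 45 mm from the handle's middle; it stops against the bearing when the go end is fully home
- pilot_tip (a point): centre of the pilot's tip on the no-go end, on the gauge's axis, 65 mm from the handle's middle; the thick part's face, which must be refused, is 6 mm behind it
- block: take-up bearing: grey frame 90 (own x) x 40 (y) mm, 92 mm high, on a foot 140 x 40 mm (40 mm high, bolts to 48) and a board 150 x 70 x 12 mm, fixed. Origin on the worktop under its middle. In the frame's window sits a steel carrier (44 x 40 x 40 mm, faces flush with the frame's) with a brass bush: level bore 20 mm in diameter, right through along y, axis 60 mm above the worktop, no lead-in
- middle (a point): middle of the frame's window, halfway through, 60 mm above the worktop; axes as block. The bore's axis passes up to 10 mm to either side of this point along own x: the carrier's place differs each time and is not measured. It slides along x stiffly (22 N) and is cushioned in rubber along y (gives 1 mm per 8 N). Its faces lie 20 mm from here along y
- rest: wooden gauge rest, fixed. Origin: on the worktop under its middle; own x along the slot. Base 110 x 70 x 10 mm; saddles 10 mm thick at x -28 and +28 mm, 46 mm free between them for fingers; slots have 1 to 1.5 mm play each side of the handle, flaring upward; slot floor 42 mm, cheeks 58 mm high. A gauge in it has its axis 55 mm above the worktop, its middle over the rest's, either way round
- wrench: loose spanner 150 mm long lying flat; bystander
- spare_bush: loose brass bush, 29 mm across, 22 mm high, standing on end; bystander
- screwdriver: loose screwdriver 190 mm long; bystander
- tray: steel parts tray 120 x 90 x 28 mm; bystander
- jar: glass jar with wooden lid, 74 mm across, 100 mm high; bystander
- mug: white mug, 80 mm across, 90 mm high; bystander
- tin: steel tin, 90 mm across, 80 mm high; bystander
Not all that is in view belongs to the job. What is meant by the gauge is not purple or turquoise, and is the larger of those in its own colour.

How it is judged (in metres and radians):
On the way, in this order (a step that is already met when the one before it is completed fails the run):
1. the go end is fully home in the bore: shoulder within 2.5 mm of the bearing's face, tip inside the bore (x of go_shoulder in the frame of middle between -0.014 and 0.014 m and y of go_shoulder in the frame of middle between -0.0225 and 0.0225 m and z of go_shoulder in the frame of middle between -0.006 and 0.006 m and x of go_tip in the frame of middle between -0.014 and 0.014 m and y of go_tip in the frame of middle between -0.0195 and 0.0195 m and z of go_tip in the frame of middle between -0.006 and 0.006 m and angle between the x axis of gauge and the y axis of block, either way round below 0.08 rad), for 0.2 s.
2. the go end is drawn right out of the bore (distance between go_tip and middle above 0.026 m), for 0.05 s.
3. the pilot is in the bore, the no-go's thick part within 2.5 mm of the bearing's face and square to it within 0.1 rad, pressed with more than 6 N, for 0.4 s (x of pilot_tip in the frame of middle between -0.014 and 0.014 m and y of pilot_tip in the frame of middle between -0.0165 and 0.0165 m and z of pilot_tip in the frame of middle between -0.006 and 0.006 m and angle between the x axis of gauge and the y axis of block, either way round below 0.1 rad and contact force between gauge and block above 6 N), for 0.4 s.
At the end, for the whole second after the job is handed in: The gauge lies at rest in the slots of its wooden rest, released: its middle within 12 mm of over the rest's middle, its axis 51 to 59 mm above the worktop and within 0.12 rad of the slot's direction, either way round (horizontal distance between gauge and rest below 0.012 m and z of gauge in the frame of rest between 0.051 and 0.059 m and angle between the x axis of gauge and the x axis of rest, either way round below 0.12 rad and linear speed of gauge below 0.02 m/s and contact force between gauge and rest above 0.5 N); the robot touches nothing.
It fails at once if the gauge presses on the take-up bearing with more than 25 N (contact force between gauge and block above 25 N).
It fails at once if a bystander is moved more than 30 mm (distance of any of wrench, spare_bush, screwdriver, tray, jar, mug, tin from where it was at the start of the episode above 0.03 m).
It also fails if it takes over 72 s, if anything falls off the work surface, if the arm or the gripper's body presses on something with over 40 N, if the wrist force passes 120 N, or if a joint passes its speed limit or range.

## Working session

There is one attempt and no reset: what is moved stays moved. The work goes in short steps, Python scripts to look and compute and a tool call to move; the robot and the scene stay as the last step left them, time stands still between calls to the robot, and variables do not carry over. Pictures are saved under pics/ and viewed, at most 10 in all, crops included, and the job is handed in when it is done.

Besides the shell and the picture viewer there is one more tool, called after "Request:" in YAML: its name, and indented under it one key for each argument. drive_tool: Moves the arm, as the interface text tells. Its arguments: {"type":"object","properties":{"deltas":{"type":"string"},"gripper":{"type":"number"}},"required":["deltas"]}

```bash
mkdir -p pics; ls
cat > h.py <<'E'
import numpy as np, cv2
from cell import env
def grab(n):
    p,d=env.read_camera(n); np.savez('pics/%s.npz'%n,p=p,d=d); return p,d
def cam(n):
    c=env.camera_params(n); return np.array(c['mtx']),np.array(c['camera_from_world'])
def ray(n,u,v):
    K,T=cam(n); d=T[:3,:3].T@np.linalg.solve(K,[u,v,1]); o=-T[:3,:3].T@T[:3,3]; return o,d
def onz(n,u,v,z):
    o,d=ray(n,u,v); return o+d*(z-o[2])/d[2]
def pts(n,d):
    K,T=cam(n); v,u=np.mgrid[:480,:640]
    P=np.stack([(u-K[0,2])/K[0,0]*d,(v-K[1,2])/K[1,1]*d,d],-1)
    return (P-T[:3,3])@T[:3,:3]
E
python3 - <<'E'
from h import *
s=env.state(); print(s)
for n in('top','side'):
    p,d=grab(n); cv2.imwrite('pics/%s1.png'%n,p[...,::-1]); print(n,[a.round(3).tolist() for a in cam(n)])
E
```

```text
pics
{'t': 0.0, 'joints': array([-1.40062918e+00,  4.91555037e-01,  1.55945816e+00, -1.36363887e-05,
        1.09173166e+00, -1.05560164e-01]), 'qvel': array([-5.18135784e-04,  9.81926527e-05, -6.69743193e-04,  1.56246068e-04,
       -4.00452764e-04, -4.36816509e-04]), 'tau': array([ 1.79978735e-03, -6.12642860e+01, -2.58186615e+01,  6.93111517e-02,
        4.81942354e-02, -1.00521427e-04]), 'eef_pos': array([ 170.15660799, -601.1442968 ,  231.0615602 ]), 'tcp_rot': array([-3.14044560e+00, -1.09373483e-04,  2.75733536e-01]), 'ft_force': array([-0.61516503, -0.32915732,  0.1614363 ]), 'moment': array([-0.01318385, -0.01502966, -0.03045982]), 'grip_force': 0.0, 'opening': 0.9988082067614465}
top [[[611.22, 0.0, 321.104], [0.0, 611.22, 227.243], [0.0, 0.0, 1.0]], [[0.047, -0.999, 0.001, 41.457], [-0.979, -0.046, -0.2, 562.276], [0.2, 0.009, -0.98, 1401.814], [0.0, 0.0, 0.0, 1.0]]]
side [[[608.885, 0.0, 328.164], [0.0, 608.885, 242.992], [0.0, 0.0, 1.0]], [[-0.819, -0.573, -0.015, 486.422], [-0.38, 0.562, -0.735, 237.397], [0.43, -0.596, -0.678, 1220.522], [0.0, 0.0, 0.0, 1.0]]]
```

View pics/top1.png

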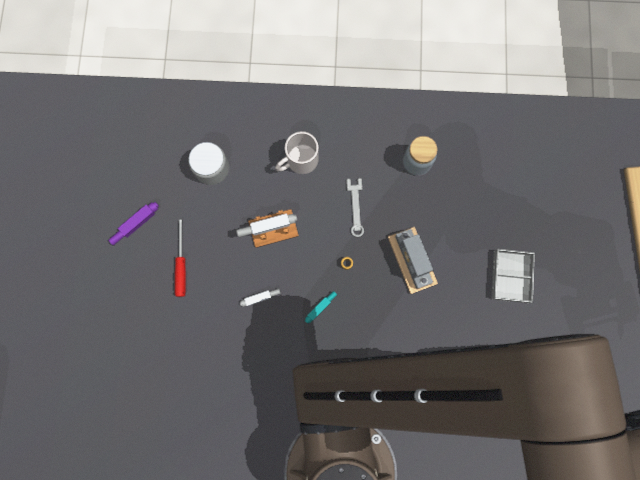

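View pics/side1.png

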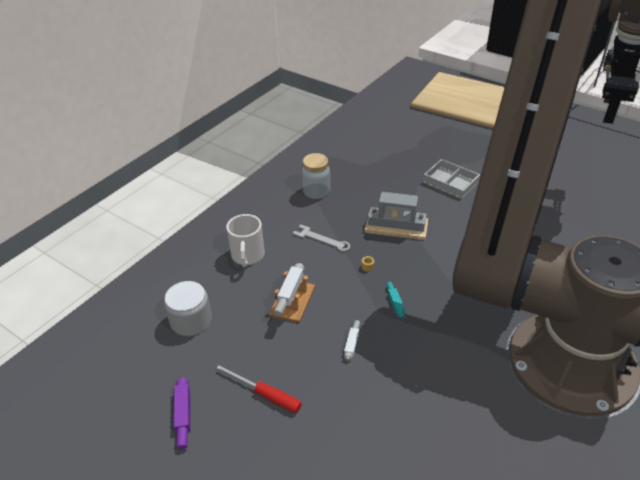

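Candidates for the gauge are the white one in the rest at top (270,225), a small white one at (260,297), the purple one at (133,222) and the turquoise one at (320,306). The description (not purple or turquoise, larger in its colour) points to the one in the rest. I'll check that with one close crop and measure it.

Run:
```python
from h import *
T=np.load('pics/top.npz');S=np.load('pics/side.npz')
a=cv2.resize(T['p'][190:260,220:320],(400,280),interpolation=2)
b=cv2.resize(S['p'][250:330,250:350],(400,320),interpolation=2)
c=cv2.resize(T['p'][215:305,375:455],(356,400),interpolation=2)
d=cv2.resize(S['p'][185:245,355:435],(400,300),interpolation=2)
im=np.zeros((600,800,3),np.uint8);im[:280,:400]=a;im[280:,:400]=b;im[:300,400:]=d
im[300:600,400:667]=cv2.resize(c,(267,300));cv2.imwrite('pics/crop1.png',im[...,::-1])
for n,D in(('top',T),('side',S)):
    P=pts(n,D['d'])
    hsv=cv2.cvtColor(D['p'],cv2.COLOR_RGB2HSV)
    m=(hsv[...,1]<50)&(hsv[...,2]>120)
    x0,y0,x1,y1=(225,200,305,250) if n=='top' else (262,255,310,320)
    mm=np.zeros_like(m);mm[y0:y1,x0:x1]=m[y0:y1,x0:x1]
    nl,l,st,ce=cv2.connectedComponentsWithStats(mm.astype(np.uint8)); k=1+st[1:,4].argmax()
    mm=l==k; q=P[mm]; print(n,'px',ce[k].round(1),st[k],'z pct',np.percentile(q[:,2],[5,25,50,75,95]).round(1))
    top=q[(q[:,2]>62)&(q[:,2]<74)];r=cv2.minAreaRect(top[:,:2].astype(np.float32));print('rect z>62',r)
    # block
    w=P.reshape(-1,3); 
    if n=='top':
        reg=P[215:305,375:455].reshape(-1,3)
        for lo,hi in((86,98),(35,52),(6,20)):
            g=reg[(reg[:,2]>lo)&(reg[:,2]<hi)];print('blk',lo,len(g),np.median(g[:,2]),cv2.minAreaRect(g[:,:2].astype(np.float32)))
        reg=P[195:255,235:310].reshape(-1,3);hs=hsv[195:255,235:310].reshape(-1,3)
        g=reg[(hs[:,1]>110)&(hs[:,0]<20)&(reg[:,2]>-5)&(reg[:,2]<25)];print('rest base',len(g),np.median(g[:,2]),cv2.minAreaRect(g[:,:2].astype(np.float32)))
```

```text
top px [267.7 224.5] [237 214  60  23 669] z pct [48.3 63.  66.3 69.3 73. ]
rect z>62 ((557.6004638671875, 197.44776916503906), (27.734264373779297, 144.80873107910156), 18.148035049438477)
blk 86 647 92.35910963469216 ((498.45941162109375, -157.8949737548828), (90.61550903320312, 41.541351318359375), 21.820995330810547)
blk 35 374 41.719973117813126 ((498.3202209472656, -157.80543518066406), (140.20220947265625, 41.081634521484375), 23.564586639404297)
blk 6 804 11.101055720212983 ((501.89202880859375, -164.3778076171875), (221.39793395996094, 195.5510711669922), 1.6543503999710083)
rest base 572 10.48030707947974 ((564.5799560546875, 188.01470947265625), (77.28092956542969, 110.96298217773438), 17.314239501953125)
side px [289.4 286.3] [274 263  30  50 717] z pct [46.  62.  67.1 69.4 71.8]
rect z>62 ((555.5679931640625, 198.75869750976562), (27.129762649536133, 145.13876342773438), 17.99710464477539)
```

View pics/crop1.png

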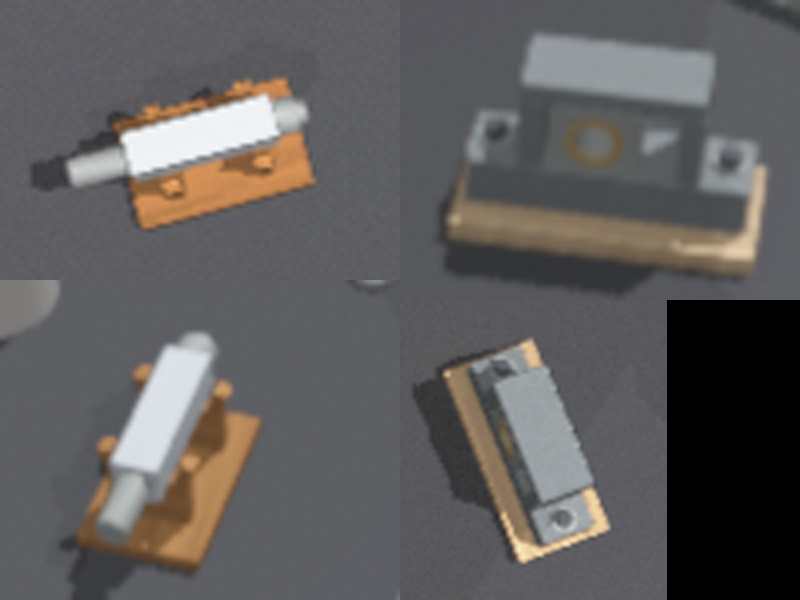

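The crop confirms it: the white gauge lies in the rest with its longer, thinner go end to the left (top px 237,232). The block's brass ring faces the side camera at about (394,214). Next I'll refine the poses.

Run:
```python
from h import *
T=np.load('pics/top.npz');S=np.load('pics/side.npz')
def rect(q): 
    (c,(w,h),a)=cv2.minAreaRect(q[:,:2].astype(np.float32)); 
    return np.round(c,1),round(max(w,h),1),round(min(w,h),1),round(a if w>h else a+90,2)
for n,D,R in(('top',T,(225,200,305,250)),('side',S,(262,255,310,320))):
    hsv=cv2.cvtColor(D['p'],cv2.COLOR_RGB2HSV); x0,y0,x1,y1=R
    m=np.zeros((480,640),np.uint8); m[y0:y1,x0:x1]=((hsv[...,1]<50)&(hsv[...,2]>(195 if n=='top' else 185)))[y0:y1,x0:x1]
    nl,l,st,ce=cv2.connectedComponentsWithStats(m);k=1+st[1:,4].argmax()
    v,u=np.where(l==k); q=np.array([onz(n,a,b,68) for a,b in zip(u,v)])
    z=pts(n,D['d'])[l==k][:,2]
    print(n,'handle top',len(u),'px',ce[k].round(1),rect(q),'mean',q.mean(0).round(1),'z',np.median(z).round(1))
    P=pts(n,D['d'])
    B=P[(slice(215,305),slice(375,455)) if n=='top' else (slice(180,245),slice(355,435))].reshape(-1,3)
    for lo,hi in((86,98),(36,46)):
        g=B[(B[:,2]>lo)&(B[:,2]<hi)];print(' blk',lo,np.median(g[:,2]).round(1),rect(g))
    br=np.zeros((480,640),np.uint8)
    sl=(slice(235,275),slice(395,420)) if n=='top' else (slice(195,232),slice(375,415))
    h=hsv[sl]; br[sl]=(h[...,0]>8)&(h[...,0]<30)&(h[...,1]>70)
    nl,l,st,ce=cv2.connectedComponentsWithStats(br)
    for k in range(1,nl):
        if st[k,4]>5: print(' brass',st[k],ce[k].round(2),P[l==k].mean(0).round(1))
    # other things' footprint
oA,dA=ray('top',267.7,224.5)
P=pts('top',T['d'])
for nm,(x0,y0,x1,y1) in dict(tray=(488,240,540,310),bush=(338,252,356,272),wr=(342,172,368,240),small=(236,285,284,310)).items():
    q=P[y0:y1,x0:x1].reshape(-1,3);q=q[q[:,2]>4];print(nm,q.min(0).round(),q.max(0).round())
print(env.camera_params('wrist'))
```

```text
top handle top 448 px [269.1 223.5] (array([558.8, 197.4]), 139.2, 25.2, 108.37) mean [560.6 191.3  68. ] z 67.8
 blk 86 92.4 (array([ 498.5, -157.9]), 90.6, 41.5, 21.82)
 blk 36 41.0 (array([ 498.3, -157.8]), 140.2, 40.3, 23.14)
 brass [395 238  15  37 214] [400.58 259.64] [ 496.5 -127.9   19.1]
side handle top 386 px [290.3 281.3] (array([560.4, 184.9]), 100.9, 26.1, 108.21) mean [558.7 189.2  68. ] z 69.2
 blk 86 92.9 (array([ 495.9, -157.4]), 90.3, 49.0, 23.26)
 blk 36 41.5 (array([ 494.8, -155.3]), 139.7, 47.8, 23.17)
 brass [388 209  11   9  31] [392.81 213.26] [ 497.7 -137.6   58.7]
 brass [375 227  39   5 116] [388.93 229.7 ] [ 499.  -126.    13.4]
tray [ 268. -468.    4.] [ 562.   55. 1486.]
bush [464. -19.   4.] [512.  21.  30.]
wr [268. -45.   4.] [ 718.   55. 1486.]
small [268.  55.   4.] [ 422.  268. 1486.]
{'mtx': array([[371.64829954,   0.        , 316.11861396],
       [  0.        , 371.64829954, 245.48600586],
       [  0.        ,   0.        ,   1.        ]]), 'mount': array([[ 3.43759099e-04, -9.71114024e-01, -2.38615663e-01,
         6.64299819e+01],
       [ 9.99999747e-01,  1.85180358e-04,  6.86995006e-04,
         9.26315482e-01],
       [-6.22963550e-04, -2.38615839e-01,  9.71113842e-01,
        -1.52598550e+02],
       [ 0.00000000e+00,  0.00000000e+00,  0.00000000e+00,
         1.00000000e+00]])}
```

Request:
drive_tool:
  deltas: "0.33 0.2 0 0.039;0.33 0.2 0 0.039;0.33 0.2 0 0.039;0.33 0.25 0 0.039;0.33 0.25 0 0.039;0.33 0.25 0 0.039;0.33 0.25 0 0.039;0.33 0.25 0 0.039;0.33 0.25 0 0.039;0.33 0.25 0 0.039"
  gripper: 0.2

```text
t: 0.93
eef_pos: [501.5, -364.8, 231.5]
tcp_rot: [-3.141, -0.0, 1.507]
ft_force: [0.2, -0.9, -0.6]
opening: 0.8
grip_force: 0.0
```

Request:
drive_tool:
  deltas: "0.06 0.4 0 0.039;0.06 0.4 0 0.039;0.06 0.4 0 0.039;0.06 0.4 0 0;0.06 0.4 0 0;0.06 0.4 0 0;0.06 0.4 0 0;0.06 0.4 0 0;0.06 0.4 0 0;0.06 0.4 0 0"

```text
t: 1.77
eef_pos: [560.0, 35.6, 231.5]
tcp_rot: [-3.141, -0.0, 1.869]
ft_force: [0.6, -0.2, 0.6]
opening: 0.799
grip_force: 0.0
```

Request:
drive_tool:
  deltas: "0.1 0.35 0 0;0.1 0.35 0 0;0.0 0.3 0 0;0 0 0 0;0 0 0 0"

```text
t: 2.18
eef_pos: [579.9, 135.0, 231.2]
tcp_rot: [-3.141, -0.0, 1.871]
ft_force: [-0.5, -0.1, 0.4]
opening: 0.799
grip_force: 0.0
```

```bash
cat >> h.py <<'E'
from scipy.spatial.transform import Rotation as Ro
def wristcam(s=None):
    s=s or env.state(); R=Ro.from_euler('xyz',s['tcp_rot']).as_matrix(); M=np.array(env.camera_params('wrist')['mount'])
    return R@M[:3,:3], R@M[:3,3]+s['eef_pos']
def wray(u,v):
    K=np.array(env.camera_params('wrist')['mtx']); dx=(np.asarray(u,float)-K[0,2])/K[0,0]; dy=(np.asarray(v,float)-K[1,2])/K[1,1]
    t=np.hypot(dx,dy)+1e-12; return np.stack([np.sin(t)*dx/t,np.sin(t)*dy/t,np.cos(t)],-1)
def wpts(d,R,o):
    v,u=np.mgrid[:480,:640]; r=wray(u,v); P=r/np.maximum(r[...,2:],.05)*d[...,None]; return P@R.T+o
def wonz(u,v,z,R,o):
    r=wray(u,v)@R.T; return o+r*((z-o[2])/r[...,2])[...,None]
def rect(q): 
    (c,(w,h),a)=cv2.minAreaRect(q[:,:2].astype(np.float32)); 
    return np.round(c,1),round(max(w,h),1),round(min(w,h),1),round(a if w>h else a+90,2)
E
python3 - <<'E'
from h import *
s=env.state(); R,o=wristcam(s); p,d=grab('wrist'); print(s['eef_pos'],s['tcp_rot'],o)
cv2.imwrite('pics/w1.png',p[...,::-1])
hsv=cv2.cvtColor(p,cv2.COLOR_RGB2HSV); P=wpts(d,R,o)
m=((hsv[...,1]<50)&(P[...,2]>64)&(P[...,2]<76)&(hsv[...,2]>150)).astype(np.uint8)
nl,l,st,ce=cv2.connectedComponentsWithStats(m)
for k in range(1,nl):
    if st[k,4]>300:
        v,u=np.where(l==k);print(st[k],'z',np.median(P[l==k][:,2]),rect(wonz(u,v,np.full(len(u),68.),R,o)))
E
```

```text
[579.88857444 134.9839366  231.16887338] [-3.14081839e+00 -6.82603178e-05  1.87128569e+00] [560.43542512 197.65792195 383.77100794]
[ 299  111   32  121 3364] z 67.4378182988041 (array([563.1, 184.6]), 103.0, 25.5, 108.08)
```

View pics/w1.png

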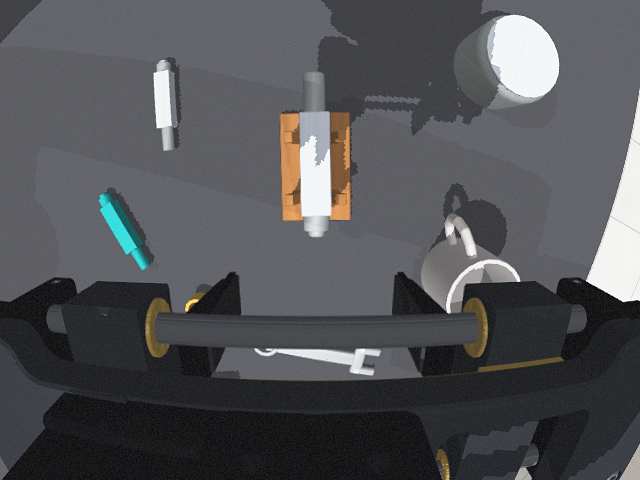

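The wrist view shows the gauge at px (315,165), go end up at (313,90), with the mug at (465,260) well clear. The wrist measurement gives a middle of (561.1,190.8), axis 108.1° and top z 67.4. The top view gave (560.6,191.3) and 108.3°, so they agree. Going to grasp.

Request:
drive_tool:
  deltas: "-0.06 0.19 -0.2 0.005;-0.06 0.19 -0.3 0;-0.07 0.18 -0.3 0;0 0 -0.3 0;0 0 -0.25 0;0 0 -0.2 0;0 0 -0.15 0;0 0 -0.08 0;0 0 0 0;0 0 0 0"
  gripper: 0.3

```text
t: 3.07
eef_pos: [561.5, 188.9, 54.0]
tcp_rot: [3.142, 0.0, 1.883]
ft_force: [0.0, -0.2, 0.7]
opening: 0.7
grip_force: 0.0
```

Request:
drive_tool:
  deltas: "0 0 0 0;0 0 0 0;0 0 0 0;0 0 0 0;0 0 0 0;0 0 0 0;0 0 0 0;0 0 0 0;0 0 0 0"
  gripper: 1

```text
t: 3.82
eef_pos: [561.3, 189.7, 53.8]
tcp_rot: [3.141, 0.0, 1.884]
ft_force: [-0.2, 0.8, 1.2]
opening: 0.273
grip_force: 30.0
```

Request:
drive_tool:
  deltas: "0 0 0.1 0;0 0 0.2 0;0 0 0.3 0;0 0 0.3 0;0 -0.2 0.1 0;0 -0.4 0 0;0 -0.4 0 0;0 -0.4 0 0.01;0 -0.4 0 0.01;0 -0.4 0 0.009"

```text
t: 4.65
eef_pos: [560.6, -32.1, 154.1]
tcp_rot: [-3.141, -0.0, 1.977]
ft_force: [1.3, -0.2, -3.5]
opening: 0.269
grip_force: 30.0
```

Request:
drive_tool:
  deltas: "0 -0.4 0 0;0 -0.4 0 0;0 -0.4 0 0;0 -0.4 0 0;0 -0.4 0 0;0 -0.4 0 0;0 -0.3 -0.2 0;0 0 -0.2 0;0 0 0 0;0 0 0 0"

```text
t: 5.48
eef_pos: [560.5, -299.9, 113.1]
tcp_rot: [-3.14, -0.003, 1.975]
ft_force: [-0.8, 0.1, -4.1]
opening: 0.272
grip_force: 30.0
```

Run:
```python
from h import *
s=env.state(); R,o=wristcam(s); p,d=grab('wrist'); print(s['eef_pos'],s['tcp_rot'],o,s['ft_force'],s['opening'])
np.savez('pics/w2.npz',p=p,d=d,R=R,o=o,e=s['eef_pos'],r=s['tcp_rot'])
cv2.imwrite('pics/w2.png',p[...,::-1])
```

```text
[ 560.47648218 -299.89617831  113.10173133] [-3.14010047e+00 -2.71188042e-03  1.97487193e+00] [ 534.81231433 -239.91714479  265.87912889] [-0.83278918  0.06394386 -4.11367636] 0.27177287932891586
```

View pics/w2.png

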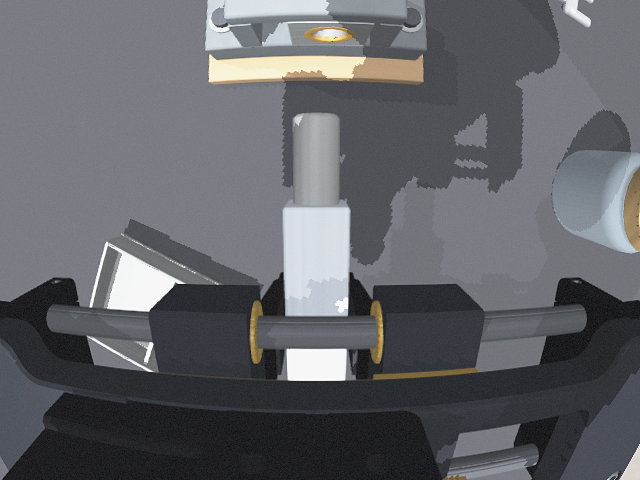

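The wrist view shows the gauge held, with its go tip at (316,117), pointing at the bearing. The brass bush is at (330,34), so the bore lies a little to the right. I'll measure the offset with that same camera.

Run:
```python
from h import *
D=np.load('pics/w2.npz');p,d,R,o=D['p'],D['d'],D['R'],D['o'];e,r=D['e'],D['r']
Rt=Ro.from_euler('xyz',r).as_matrix()
P=wpts(d,R,o); L=(P-e)@Rt   # tool frame
hsv=cv2.cvtColor(p,cv2.COLOR_RGB2HSV)
# brass
m=np.zeros((480,640),np.uint8); sl=(slice(20,46),slice(295,365)); h=hsv[sl]
m[sl]=(h[...,0]>10)&(h[...,0]<32)&(h[...,1]>90)
nl,l,st,ce=cv2.connectedComponentsWithStats(m);k=1+st[1:,4].argmax();print('brass',st[k],ce[k])
c=max(cv2.findContours((l==k).astype(np.uint8),0,1)[0],key=len);el=cv2.fitEllipse(c);print('ellipse',el)
q=L[l==k];print('brass tool xyz med',np.median(q,0),'world',np.median(P[l==k],0),'lat ext',q[:,1].min(),q[:,1].max())
# lateral via ellipse centre at tool z of bore: world z 60
w=wonz(np.array([el[0][0]]),np.array([el[0][1]]),np.array([60.]),R,o);print('bore ctr world',w,'tool',(w-e)@Rt)
# go end edges per row
for v in range(125,200,12):
    row=L[v,270:365];z=np.abs(row[:,2])<25; u=np.where(z)[0]+270
    a=wonz(np.array([u.min()-.5,u.max()+.5]),np.array([v,v]),np.array([e[2],e[2]]),R,o);t=(a-e)@Rt
    print(v,u.min(),u.max(),'x',t[:,0].mean().round(1),'lat mid',t[:,1].mean().round(2),'w',np.ptp(t[:,1]).round(1))
for v in(212,230,250):
    row=L[v,270:365];z=np.abs(row[:,2]+13)<10; u=np.where(z)[0]+270
    a=wonz(np.array([u.min()-.5,u.max()+.5]),np.array([v,v]),np.array([e[2]+14,e[2]+14]),R,o);t=(a-e)@Rt
    print('h',v,'x',t[:,0].mean().round(1),'lat mid',t[:,1].mean().round(2),'w',np.ptp(t[:,1]).round(1), 'ztop',np.median(P[v,300:335,2]).round(1))
print('tip rows x', [ (v,L[v,316].round(1)) for v in (112,116,120,130,150,180)])
# board front edge and frame top edge yaw
g=P[48:84,210:425].reshape(-1,3);g=g[(g[:,2]>7)&(g[:,2]<17)];print('board',rect(g),g[:,2].mean())
E=[]
for u in range(215,420,5):
    col=P[60:100,u,2]; v=np.where(col>7)[0].max()+60; E.append(wonz(np.array([u]),np.array([v+.5]),np.array([12.]),R,o)[0])
E=np.array(E);f=cv2.fitLine(E[:,:2].astype(np.float32),cv2.DIST_HUBER,0,.01,.01).ravel();print('board edge deg',np.degrees(np.arctan2(f[1],f[0])),f)
F=P[15:46,230:410].reshape(-1,3);F=F[(F[:,2]>45)&(F[:,2]<85)];f=cv2.fitLine(F[:,:2].astype(np.float32),cv2.DIST_HUBER,0,.01,.01).ravel();print('face pts',len(F),np.degrees(np.arctan2(f[1],f[0])),f)
```

```text
brass [305  27  50  15 370] [328.97837838  34.76486486]
ellipse ((328.9903259277344, 34.11320877075195), (14.420085906982422, 49.23230743408203), 90.41942596435547)
brass tool xyz med [135.47619171   6.52734222  56.6068467 ] world [ 513.0260062  -172.42492376   56.84208206] lat ext -6.6011868483862886 20.887383818380172
bore ctr world [[ 513.22474983 -172.33200347   60.        ]] tool [[135.72436173   6.78768301  53.45992679]]
125 293 339 x 78.4 lat mid -0.36 w 19.1
137 292 339 x 73.5 lat mid -0.56 w 19.5
149 293 339 x 68.5 lat mid -0.36 w 19.1
161 293 339 x 63.6 lat mid -0.36 w 19.2
173 293 339 x 58.6 lat mid -0.35 w 19.2
185 293 338 x 53.7 lat mid -0.56 w 18.9
197 293 338 x 48.7 lat mid -0.56 w 19.0
h 212 x 44.6 lat mid -0.15 w 25.7 ztop 127.1
h 230 x 37.6 lat mid -0.15 w 26.0 ztop 127.1
h 250 x 29.7 lat mid -0.53 w 25.5 ztop 126.9
tip rows x [(112, array([82.7, -0.4, -9.2])), (116, array([81.1, -0.4, -9.2])), (120, array([ 79.3,  -0.4, -11.2])), (130, array([75.6, -0.4, -9.6])), (150, array([ 67.9,  -0.3, -10.8])), (180, array([ 56.4,  -0.3, -10.1]))]
board (array([ 509.2, -180.6]), 149.5, 20.2, 23.57) 11.61984046222049
board edge deg 23.075453 [ 9.1998947e-01  3.9194304e-01  5.0094598e+02 -1.9523627e+02]
face pts 3222 23.078903 [ 9.1996592e-01  3.9199841e-01  5.1716107e+02 -1.7070897e+02]
```

Request:
drive_tool:
  deltas: "0.03 0.01 -0.15 0;0.03 0.02 -0.15 0;0.007 0 -0.15 0;0 0 -0.093 0;-0.04 0.09 0 0;-0.039 0.093 0 0;0 0 0 0;0 0 0 0"

```text
t: 6.2
eef_pos: [560.3, -278.4, 60.7]
tcp_rot: [3.141, 0.001, 1.976]
ft_force: [0.6, 0.3, -4.2]
opening: 0.273
grip_force: 30.0
```

```bash
cat > m.py <<'E'
from h import *
s=env.state(); R,o=wristcam(s); p,d=grab('wrist'); e,r=s['eef_pos'],s['tcp_rot']; print(e.round(2),r.round(4),s['ft_force'].round(1))
Rt=Ro.from_euler('xyz',r).as_matrix(); P=wpts(d,R,o); L=(P-e)@Rt; hsv=cv2.cvtColor(p,cv2.COLOR_RGB2HSV)
m=np.zeros((480,640),np.uint8); sl=(slice(0,110),slice(270,365)); h=hsv[sl]
m[sl]=(h[...,0]>10)&(h[...,0]<32)&(h[...,1]>90)&(P[sl][...,2]>40)
nl,l,st,ce=cv2.connectedComponentsWithStats(m);k=1+st[1:,4].argmax();q=L[l==k];v,u=np.where(l==k)
print('brass',st[k],ce[k],'tool',np.median(q,0),'lat',q[:,1].min(),q[:,1].max(),'mid',(q[:,1].min()+q[:,1].max())/2, 'worldz',P[l==k][:,2].min(),P[l==k][:,2].max())
for v in range(130,200,15):
    u=np.where((np.abs(L[v,270:365,2])<25))[0]+270
    t=(wonz(np.array([u.min()-.5,u.max()+.5]),np.array([v,v]),np.array([e[2],e[2]]),R,o)-e)@Rt; print(v,t[:,0].mean().round(1),t[:,1].mean().round(2),np.ptp(t[:,1]).round(1))
E
python3 m.py
```

```text
[ 560.3  -278.39   60.73] [3.1407e+00 1.1000e-03 1.9765e+00] [ 0.6  0.3 -4.2]
brass [280  28  69  20 676] [313.76331361  38.41568047] tool [115.8094422   -1.27371831   3.50925394] lat -15.092328827097603 12.88977039270148 mid -1.1012792171980612 worldz 45.53402809265984 213.24704447583295
130 76.3 -0.56 19.5
145 70.2 -0.56 19.5
160 64.0 -0.36 19.1
175 57.8 -0.35 19.2
190 51.6 -0.56 18.9
```

Request:
drive_tool:
  deltas: "-0.0075 -0.003 -0.006 -0.001;0 0 0 0;0 0 0 0;0 0 0 0"

```text
t: 6.58
eef_pos: [559.3, -279.6, 58.8]
tcp_rot: [3.141, 0.0, 1.972]
ft_force: [-0.4, -0.4, -3.3]
opening: 0.273
grip_force: 30.0
```

```bash
python3 m.py; python3 -c "
import numpy as np,cv2
p=np.load('pics/wrist.npz')['p'];cv2.imwrite('pics/w3.png',cv2.resize(p[0:150,240:390],(750,750)[:2],interpolation=2)[:600,:,::-1])"
```

```text
[ 559.26 -279.63   58.78] [3.1415e+00 1.0000e-04 1.9720e+00] [-0.4 -0.4 -3.3]
brass [282  24  69  22 705] [316.06808511  35.46808511] tool [116.53513216  -0.37696742   2.29438758] lat -13.966339332964134 13.676247015977106 mid -0.1450461584935141 worldz 43.153528645853584 211.3679972103644
130 76.4 -0.56 19.5
145 70.2 -0.56 19.5
160 64.0 -0.35 19.2
175 57.8 -0.35 19.2
190 51.6 -0.55 18.9
```

View pics/w3.png

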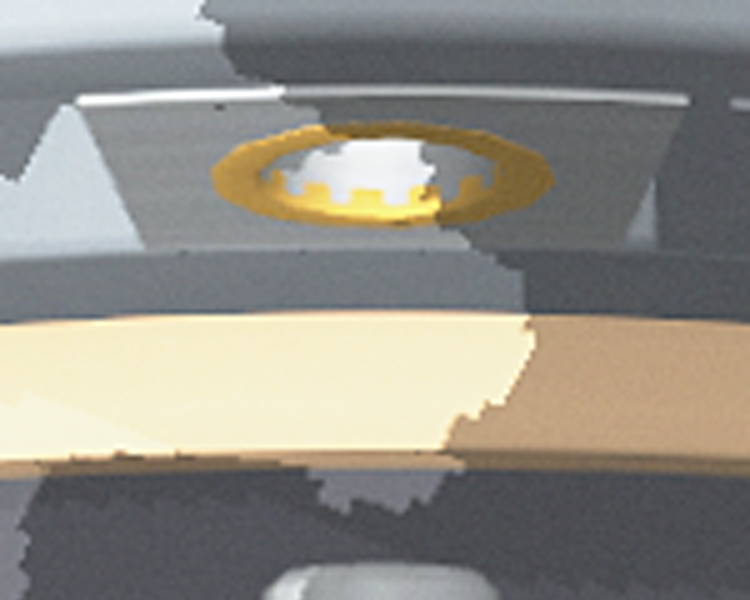

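The crop shows the brass ring centred at about (383,175), which is full-image column 316.6. The gauge tip is at column 316, so they are lined up. Advancing.

Request:
drive_tool:
  deltas: "-0.03 0.075 0 0;-0.03 0.075 0 0;-0.03 0.075 0 0;-0.03 0.073 0 0;0 0 0 0;0 0 0 0"

```text
t: 7.13
eef_pos: [547.3, -249.0, 58.9]
tcp_rot: [3.141, 0.0, 1.973]
ft_force: [0.5, -1.2, -3.9]
opening: 0.273
grip_force: 30.0
```

Request:
drive_tool:
  deltas: "-0.008 0.0184 0 0;-0.008 0.0184 0 0;-0.008 0.0184 0 0;-0.008 0.0184 0 0;0 0 0 0;0 0 0 0"

```text
t: 7.63
eef_pos: [544.1, -242.2, 58.8]
tcp_rot: [3.142, 0.0, 1.972]
ft_force: [-0.2, 0.4, -3.8]
opening: 0.272
grip_force: 30.0
```

No reaction force about 5 mm past the face, so the tip is in the bore. Pushing on.

Request:
drive_tool:
  deltas: "-0.012 0.0276 0 0;-0.012 0.0276 0 0;-0.012 0.0276 0 0;-0.012 0.0276 0 0;-0.012 0.0276 0 0;-0.012 0.0276 0 0;0 0 0 0;0 0 0 0"

```text
t: 8.3
eef_pos: [536.9, -225.5, 58.8]
tcp_rot: [3.141, 0.0, 1.973]
ft_force: [0.8, 0.3, -3.5]
opening: 0.271
grip_force: 30.0
```

Request:
drive_tool:
  deltas: "-0.008 0.0184 0 0;-0.008 0.0184 0 0;-0.008 0.0184 0 0;0 0 0 0;0 0 0 0"

```text
t: 8.72
eef_pos: [534.5, -220.1, 58.8]
tcp_rot: [3.141, 0.0, 1.972]
ft_force: [-0.1, -0.6, -3.7]
opening: 0.269
grip_force: 30.0
```

Request:
drive_tool:
  deltas: "-0.004 0.0092 0 0;-0.004 0.0092 0 0;-0.004 0.0092 0 0;-0.004 0.0092 0 0;-0.004 0.0092 0 0;0 0 0 0;0 0 0 0"

```text
t: 9.3
eef_pos: [532.5, -215.5, 58.8]
tcp_rot: [3.141, 0.0, 1.972]
ft_force: [-0.1, 0.4, -4.0]
opening: 0.271
grip_force: 30.0
```

Request:
drive_tool:
  deltas: "-0.004 0.0092 0 0;0 0 0 0;0 0 0 0"

```text
t: 9.55
eef_pos: [532.2, -214.8, 58.8]
tcp_rot: [3.141, 0.0, 1.972]
ft_force: [-0.7, -1.2, -4.3]
opening: 0.273
grip_force: 30.0
```

Request:
drive_tool:
  deltas: "-0.003 0.007 0 0;0 0 0 0;0 0 0 0"

```text
t: 9.8
eef_pos: [532.0, -214.3, 58.9]
tcp_rot: [3.141, 0.001, 1.972]
ft_force: [0.4, -5.5, -4.3]
opening: 0.272
grip_force: 30.0
```

Request:
drive_tool:
  deltas: "-0.003 0.007 0 0;0 0 0 0;0 0 0 0"

```text
t: 10.05
eef_pos: [532.0, -214.0, 59.0]
tcp_rot: [3.141, 0.002, 1.972]
ft_force: [0.5, -7.8, -5.8]
opening: 0.273
grip_force: 30.0
```

Shoulder contact came at about 8 N, at the expected depth. Hold briefly, then withdraw.

Request:
drive_tool:
  deltas: "0 0 0 0;0 0 0 0;0 0 0 0;0.012 -0.0276 0 0;0.024 -0.055 0 0;0.024 -0.055 0 0;0.024 -0.055 0 0;0.024 -0.055 0 0;0.024 -0.055 0 0;0.024 -0.055 0 0"

```text
t: 10.88
eef_pos: [547.2, -249.6, 58.7]
tcp_rot: [-3.142, -0.0, 1.972]
ft_force: [-0.1, 0.6, -4.6]
opening: 0.273
grip_force: 30.0
```

Request:
drive_tool:
  deltas: "0.024 -0.055 0 0;0.04 -0.092 0 0;0.04 -0.092 0 0;0.04 -0.092 0 0;0.04 -0.092 0 0;0 0 0.1 0;0 0 0.2 0;0 0 0.3 0;0 0 0.3 0;0 0 0 0"

```text
t: 11.72
eef_pos: [567.3, -292.3, 155.1]
tcp_rot: [3.137, 0.007, 1.972]
ft_force: [0.4, -0.8, -3.3]
opening: 0.272
grip_force: 30.0
```

Request:
drive_tool:
  deltas: "-0.135 0.31 0 0;-0.135 0.31 0 0;-0.135 0.31 0 0;-0.135 0.31 0 0;-0.135 0.31 0 0;-0.135 0.31 0 0;-0.135 0.31 0 0;-0.133 0.313 0 0;0 0 0 0;0 0 0 0"

```text
t: 12.55
eef_pos: [457.0, -41.6, 149.1]
tcp_rot: [3.141, 0.0, 1.975]
ft_force: [-0.1, -0.6, -3.5]
opening: 0.273
grip_force: 30.0
```

Request:
drive_tool:
  deltas: "0 0 -0.25 0;0 0 -0.3 0;0 0 -0.2 0;0 0 -0.15 0;0 0 0 0;0 0 0 0;0 0 0 0"

```text
t: 13.13
eef_pos: [458.2, -43.5, 59.4]
tcp_rot: [3.141, 0.001, 1.972]
ft_force: [0.6, 0.3, -3.5]
opening: 0.272
grip_force: 30.0
```

Request:
drive_tool:
  deltas: "0.009 0.004 -0.005 0;0.033 -0.078 0 0;0.033 -0.078 0 0;0.033 -0.078 0 0;0.03 -0.07 0 0;0 0 0 0;0 0 0 0;0 0 0 0"

```text
t: 13.8
eef_pos: [471.2, -73.0, 58.2]
tcp_rot: [-3.141, -0.0, 1.972]
ft_force: [0.3, 0.4, -3.4]
opening: 0.268
grip_force: 30.0
```

Request:
drive_tool:
  deltas: "0.0045 0.002 0.004 0;0.008 -0.0184 0 0;0.008 -0.0184 0 0;0.008 -0.0184 0 0;0.006 -0.014 0 0;0 0 0 0;0 0 0 0"

```text
t: 14.38
eef_pos: [474.9, -79.8, 58.6]
tcp_rot: [3.141, -0.0, 1.972]
ft_force: [0.2, 0.3, -3.7]
opening: 0.271
grip_force: 30.0
```

Request:
drive_tool:
  deltas: "0.003 -0.007 0 0;0 0 0 0;0 0 0 0"

```text
t: 14.63
eef_pos: [475.2, -80.4, 58.7]
tcp_rot: [3.142, -0.0, 1.972]
ft_force: [0.6, -0.4, -3.3]
opening: 0.274
grip_force: 30.0
```

Request:
drive_tool:
  deltas: "0.003 -0.007 0 0;0 0 0 0;0.003 -0.007 0 0;0 0 0 0;0 0 0 0"

```text
t: 15.05
eef_pos: [475.8, -81.8, 58.6]
tcp_rot: [3.142, -0.0, 1.972]
ft_force: [-0.9, 0.4, -3.9]
opening: 0.271
grip_force: 30.0
```

Request:
drive_tool:
  deltas: "0.002 -0.0046 0 0;0 0 0 0;0 0 0 0"

```text
t: 15.3
eef_pos: [476.0, -82.3, 58.6]
tcp_rot: [3.141, 0.0, 1.972]
ft_force: [-0.4, 0.1, -3.8]
opening: 0.274
grip_force: 30.0
```

Request:
drive_tool:
  deltas: "0.003 -0.007 0 0;0 0 0 0;0 0 0 0"

```text
t: 15.55
eef_pos: [476.2, -82.8, 58.6]
tcp_rot: [-3.141, -0.0, 1.972]
ft_force: [-0.8, 3.4, -2.1]
opening: 0.272
grip_force: 30.0
```

Request:
drive_tool:
  deltas: "0.002 -0.0046 0 0;0 0 0 0;0 0 0 0"

```text
t: 15.8
eef_pos: [476.3, -83.1, 58.6]
tcp_rot: [-3.141, -0.001, 1.972]
ft_force: [-0.5, 5.8, -3.1]
opening: 0.273
grip_force: 30.0
```

Contact against the thick part's face. Raise to about 10 N.

Request:
drive_tool:
  deltas: "0.0025 -0.006 0 0;0 0 0 0;0 0 0 0"

```text
t: 16.05
eef_pos: [476.3, -83.4, 58.6]
tcp_rot: [-3.141, -0.001, 1.972]
ft_force: [-0.4, 7.9, -2.6]
opening: 0.268
grip_force: 30.0
```

Request:
drive_tool:
  deltas: "0.0025 -0.006 0 0;0 0 0 0;0 0 0 0"

```text
t: 16.3
eef_pos: [476.4, -83.8, 58.6]
tcp_rot: [-3.141, -0.002, 1.973]
ft_force: [-1.1, 11.3, -0.8]
opening: 0.27
grip_force: 30.0
```

Request:
drive_tool:
  deltas: "0 0 0 0;0 0 0 0;0 0 0 0;0 0 0 0;0 0 0 0;0 0 0 0;0 0 0 0;0 0 0 0;0 0 0 0;0 0 0 0"

```text
t: 17.13
eef_pos: [476.4, -83.8, 58.6]
tcp_rot: [-3.141, -0.001, 1.973]
ft_force: [-1.1, 10.9, -0.7]
opening: 0.273
grip_force: 30.0
```

The no-go was refused at about 11 N for over a second. Withdraw and return to the rest.

Request:
drive_tool:
  deltas: "-0.008 0.0184 0 0;-0.024 0.055 0 0;-0.04 0.092 0 0;-0.06 0.138 0 0;-0.06 0.138 0.1 0;0 0 0.3 0;0 0 0.3 0;0 0 0.2 0;0 0 0 0;0 0 0 0"

```text
t: 17.97
eef_pos: [457.8, -40.2, 149.1]
tcp_rot: [3.14, 0.001, 1.973]
ft_force: [0.0, 1.1, -4.0]
opening: 0.267
grip_force: 30.0
```

Request:
drive_tool:
  deltas: "0.13 0.28 0 -0.014;0.13 0.28 0 -0.0144;0.13 0.28 0 0;0.13 0.28 0 0;0.13 0.28 0 0;0.13 0.28 0 0;0.13 0.28 0 0;0.13 0.28 0 0;0 0 0 0;0 0 0 0"

```text
t: 18.8
eef_pos: [561.0, 184.7, 146.1]
tcp_rot: [-3.138, -0.0, 1.885]
ft_force: [-0.1, -0.6, -4.7]
opening: 0.27
grip_force: 30.0
```

Request:
drive_tool:
  deltas: "0.003 0.05 -0.2 0;0 0 -0.3 0;0 0 -0.2 0;0 0 0 0;0 0 0 0;0 0 0 0"

```text
t: 19.3
eef_pos: [562.3, 188.0, 79.2]
tcp_rot: [3.141, 0.0, 1.882]
ft_force: [0.5, 0.6, -3.2]
opening: 0.269
grip_force: 30.0
```

Request:
drive_tool:
  deltas: "-0.01 0.017 0 0.0005;0 0 -0.1 0;0 0 -0.08 0;0 0 -0.04 0;0 0 -0.02 0;0 0 0 0;0 0 0 0;0 0 0 0"

```text
t: 19.97
eef_pos: [561.2, 190.2, 54.7]
tcp_rot: [3.141, 0.0, 1.885]
ft_force: [-0.3, 1.2, -4.0]
opening: 0.272
grip_force: 30.0
```

Request:
drive_tool:
  deltas: "0 0 -0.008 0;0 0 0 0;0 0 0 0"

```text
t: 20.22
eef_pos: [561.1, 190.2, 53.9]
tcp_rot: [3.141, 0.0, 1.885]
ft_force: [0.3, 1.0, -3.5]
opening: 0.272
grip_force: 30.0
```

Request:
drive_tool:
  deltas: "0 0 0 0;0 0 0 0;0 0 0 0;0 0 0 0;0 0 0 0;0 0 0 0"
  gripper: 0.45

```text
t: 20.72
eef_pos: [561.2, 190.2, 54.0]
tcp_rot: [3.141, 0.0, 1.885]
ft_force: [-0.8, 0.7, 0.0]
opening: 0.543
grip_force: 0.0
```

Request:
drive_tool:
  deltas: "0 0 0.1 0;0 0 0.2 0;0 0 0.3 0;0.1 -0.2 0.3 0;0.1 -0.3 0.3 0;0 0 0.3 0;0 0 0 0;0 0 0 0;0 0 0 0;0 0 0 0"

```text
t: 21.55
eef_pos: [580.0, 141.8, 201.7]
tcp_rot: [-3.14, -0.0, 1.885]
ft_force: [-0.5, -0.6, -0.6]
opening: 0.55
grip_force: 0.0
```

Run:
```python
from h import *
s=env.state(); R,o=wristcam(s); p,d=grab('wrist'); t,_=grab('top')
hsv=cv2.cvtColor(p,cv2.COLOR_RGB2HSV); P=wpts(d,R,o)
m=((hsv[...,1]<50)&(P[...,2]>64)&(P[...,2]<76)&(hsv[...,2]>150)).astype(np.uint8)
nl,l,st,ce=cv2.connectedComponentsWithStats(m)
for k in range(1,nl):
    if st[k,4]>300:
        v,u=np.where(l==k);print(st[k],'z',np.median(P[l==k][:,2]),rect(wonz(u,v,np.full(len(u),68.),R,o)))
cv2.imwrite('pics/w4.png',np.vstack([p[:260,150:550],t[130:320,100:500]])[...,::-1])
```

```text
[506  73  54  37 477] z 70.58883406704967 (array([715.5, 317.9]), 59.2, 19.8, 0.52)
[ 296  114   34  133 4111] z 67.44228465670068 (array([562.7, 185. ]), 103.3, 25.7, 107.7)
```

View pics/w4.png

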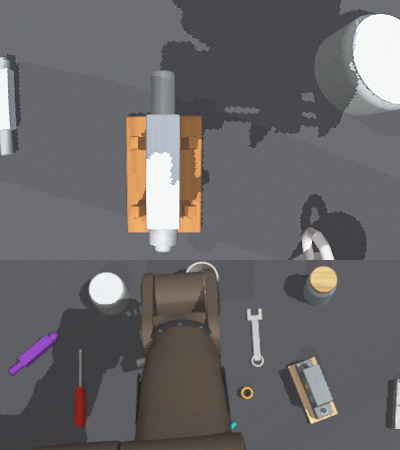

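The picture shows the gauge lying in the rest (crop px 163,170) at its original height and place, released. The bystanders visible in the view have not moved. Handing in.

```bash
python3 -c "
from cell import env
print(env.job_done())"
```

```text
the job is handed in; nothing more can be done
None
```

The job is handed in, with no verdict returned: the go end went fully home in the bore (about 8 N at the shoulder), the no-go end was refused at about 11 N for over a second, and the gauge lies released in its rest.

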